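# Try a block in the toggle-clamp jig

### The job

Try the small pine block in the clamping jig: lay it flat on the jig's baseboard with its long side along the back fence, snug in the corner against both fences. Swing the toggle clamp over centre until it locks down on the block, then swing it back fully open and leave the block sitting snug in the corner. Do not disturb the other things on the bench.

Things in the scene. Friction and masses are not known exactly. Their poses are not given: they have to be found in the camera images.
- jig: jig screwed to the bench: plywood baseboard 190 x 320 x 18 mm with two low wooden fences in an L and a steel toggle clamp. Origin on the bench under the board (board x -100..90, y -160..160 mm); z up. Fence tops at z = 42 mm. The clamp stands beyond the end fence, y 60..122 mm, and swings in the plane x = 15 mm: it is 30 mm wide above its flange
- corner (a point): inner corner of the fences, on the board's top (jig x 45, y 30, z 18 mm), axes as the jig's. The back fence runs from here 172 mm along -y, the end fence 100 mm along -x (18 mm thick), both 24 mm high. The seated block's middle lies at x = -30, y = -45 mm from here
- handle_pivot (a point): pivot of the clamp's handle (jig x 15, y 103, z 83 mm), axes as the jig's. The arm pivots 28 mm to -y and 2 mm above it; the arm reaches 97 mm, over the end fence to -y when down, straight up when open (top then at jig z = 183 mm)
- clamp_handle (a joint): handle angle (rad): 0 = locked stop, upright; 1.0 = open stop, leaning 57 degrees back to the jig's +y. Length 118 mm from the pivot; round black grip 17 to 23 mm thick over the last 80 mm. Light friction (about 1.5 N at its end): it stays where it is left. Starts part-way; a half-open clamp's arm hangs over the nest
- handle_end (a point): middle of the free end of the clamp handle; its z points along the handle, outwards
- clamp_arm (a joint): arm angle (rad): 0 = level, down over the nest; 1.54 = upright, open. Driven by the handle through a linkage: lowest at handle 0.08, the dead centre; from there to 0 the handle goes over centre and stays locked. With a block in the nest the last 0.2 rad takes about 4 N at the handle's end, and so does the start of opening
- clamp_spindle: sprung rubber foot under the end of the clamp's arm, 18 mm across, 80 mm from the arm's pivot; origin in the middle of its pressing face. Down, it presses at the jig's x = 15, y = -5 mm with about 10 N
- block: the workpiece: plain sawn pine block 60 (x) x 90 (y) x 38 (z) mm, about 0.1 kg, loose on the bench; origin in the middle of its underside
- big_block: another sawn pine block, 89 x 140 x 38 mm, not wanted; origin in the middle of its underside
- glue_bottle: glue bottle, 67 mm across, 202 mm tall, standing behind the jig; origin in the middle of its underside
- battery_pack: black battery pack, 75 x 119 x 78 mm, standing behind the clamp; origin in the middle of its underside
- pencil: flat carpenter's pencil, 172 mm long (y), lying in front of the jig; origin in the middle of its underside

How it is judged:
On the way, in this order (a step that is already met when the one before it is completed fails the run):
1. the block lies flat on the baseboard, snug against both fences (gaps under 4 mm, square within 3 degrees) (x of block in the frame of jig above 0.011 m and y of block in the frame of jig above -0.019 m and z of block in the frame of jig below 0.021 m and angle between block's own z axis and vertical below 0.06 rad and angle between the x axis of block and the x axis of jig, either way round below 0.05 rad), for 0.2 s.
2. the clamp is locked over centre (handle below 0.03 rad) and its foot presses on the block (over 4 N) while the block is snug in the corner (value of joint clamp_handle below 0.03 rad and contact force between clamp_spindle and block above 4 N and x of block in the frame of jig above 0.011 m and y of block in the frame of jig above -0.019 m and angle between the x axis of block and the x axis of jig, either way round below 0.05 rad), for 0.3 s.
At the end, for the whole second after the job is handed in: the clamp is open (handle above 0.93 rad) and the block rests flat on the baseboard, long side along the back fence, within 4 mm of both fences and square within 3 degrees (all of step 1 and value of joint clamp_handle above 0.93 rad and linear speed of block below 0.02 m/s); the robot touches nothing.
It fails at once if glue bottle moved over 30 mm (distance of glue_bottle from where it was at the start of the episode above 0.03 m).
It fails at once if battery pack moved over 30 mm (distance of battery_pack from where it was at the start of the episode above 0.03 m).
It fails at once if big block moved over 30 mm (distance of big_block from where it was at the start of the episode above 0.03 m).
It fails at once if pencil moved over 30 mm (distance of pencil from where it was at the start of the episode above 0.03 m).
It also fails if it takes over 72 s, if anything falls off the work surface, if the arm or the gripper's body presses on something with over 40 N, if the wrist force passes 120 N, or if a joint passes its speed limit or range.

### The arm

A 6-joint arm with a two-finger parallel gripper is mounted at the origin on a cart in front of the work surface, level with it; the furniture and walls round the work are solid. World frame = base frame: x ahead of the robot, y to its left, z up, the work surface at z = 0. Lengths are in m, angles in rad, forces in N, time in s.
With the tool pointing down it reaches from about 0.25 to 0.8 m from the base axis. Payload 8.5 kg.
Tool frame: the origin (TCP) lies midway between the tips of the shut fingers; the grasp point (between the pads) lies behind it (r.tcp_to_grasp is the z of the grasp point in the tool frame, in m); z points along the fingers, y is the line along which they close (so a half turn about z gives the same grasp; the last joint's range is limited). The gripper opens to 85 mm and grips with 20 to 120 N. Pads are 22 mm wide; open, the fingers measure 114 mm over their backs; the gripper's body (76 mm by 85 mm) begins 54 mm behind the grasp point. The pads swing forward as they close: fully open they stand 13 mm farther back than shut.
Start: joints at [-1.12, 0.238, -0.013, 1.319, 0, 1.571], TCP at [0.229, -0.473, 0.203] pointing down, gripper open.
Joint ranges: [-2.66, 2.66], [-1.03, 1.9], [-1.14, 1.46], [-1.82, 2.27], [-1.45, 1.34], [-3.14, 3.14]. Speed limits (rad/s): [2.22, 2.22, 2.79, 3.14, 3.14, 3.14].

### API

Orientations are given as a rotation vector (axis times angle).
In Python, from plant import r gives the robot as it stands. Calls block until the motion is done:
- r.move_pose(position, orientation): joint-space move of the TCP to a pose.
- r.move_straight(position, ori=None, max_speed=0.15, until_force=None): straight line of the TCP; ori=None keeps the orientation; max_speed is the mean speed in m/s. With until_force (N) it stops when the force on the tool has changed by that much, and returns True; else False.
- r.move_j(angles): joint-space move.
- r.grip(opening, strength=None): finger opening in m; strength is the grip in N (None keeps the last); returns when the fingers have stopped.
- r.sleep(seconds).
- r.ik(position, orientation): joint angles nearest the present ones, or None.
- r.read_camera(name): name is "scene" or "side" or "wrist"; returns a dict with "image" (420x560x3 uint8, red, green, blue), "fx", "fy", "cx", "cy" (pixels), "D" ([k1, k2, p1, p2, k3] as OpenCV has them; the pictures are not rectified), "pose" (4x4, takes a point from camera to world coordinates); the wrist camera has in their place "mount" (4x4, takes a point from camera to tool coordinates, whose origin is the TCP and whose axes are the flange's). Camera axes: x right, y up, looking along -z (the intrinsics and any distortion apply to the point x, -y, -z); pixel columns grow to the right and rows downward; lengths in m; the calibration is good to about 2 mm. A picture is of the moment at which its call begins: read the wrist's pose just before it. There is no depth.
A pose or a line that the arm cannot do raises r.PlanningError and nothing moves.
- r.finish_job(): hands the job in; it is judged then, once.
Trained networks look in the newest picture that a camera, given by its name, has taken for a name from the list of things; names that differ only in an ending like _2 or _b are one class to them, and where a whole thing is asked for, a point or a joint stands for the part that bears it (a point fixed in the world has none). Each returns a list of dicts, best first, with "conf" (0 to 1); they miss things now and then, are a little off and sometimes report something else, mostly with a low value. They report only what shows in the picture. A call takes as long as a camera call.
- r.boxes_of(name, camera): "xyz" ([x, y, z] in m, in world coordinates, good to about 4 mm: the middle of the surface that is visible of it).
- r.trace(name, camera): "mask" (420x560 bool, what is visible of it).
Readings, each from a call of its own:
- r.read_clock(): time.
- r.read_joints(): joint angles.
- r.read_joint_velocities(): joint speeds.
- r.read_tau(): joint torques, N m.
- r.read_ee_pos(): TCP position.
- r.read_tool_rot(): TCP orientation.
- r.read_force(): force on the tool from outside, world axes, zero at the start.
- r.read_wrist_torque(): the same for the moment, N m.
- r.read_gripper_width(): finger opening in m.
- r.read_finger_force(): force on a finger pad.
Only numpy, scipy, OpenCV 4.12 (cv2) and the standard library are available. Lean on these libraries where they do the work, as an engineer would, in place of code of your own. Each camera call takes 0.05 s, during which the arm holds its last target. There are 200 camera calls.

## Working session

There is one attempt and no reset: what is moved stays moved. The work goes in short steps, each a Python script; the robot and the scene stay as the last script left them, time stands still between calls to the robot, and variables do not carry over. Pictures are saved under pics/ and viewed, at most 10 in all, crops included, and the job is handed in when it is done.

```bash
mkdir -p pics; ls; python3 - <<'E'
from plant import r
import cv2,numpy as np
for c in ("scene","side"):
    d=r.read_camera(c); cv2.imwrite(f"pics/{c}0.png",d["image"][:,:,::-1])
    print(c,d["fx"],d["fy"],d["cx"],d["cy"],d["D"],np.round(d["pose"],3).tolist())
    for n in ("jig","block","big_block","glue_bottle","battery_pack","pencil","clamp_handle","handle_end","clamp_arm","corner","handle_pivot"):
        try: print(n,[(np.round(b["xyz"],3).tolist(),round(b["conf"],2)) for b in r.boxes_of(n,c)][:2])
        except Exception as e: print(n,e)
print(r.tcp_to_grasp,r.read_tool_rot(),r.read_clock())
E
```

```text
pics
scene 459.7098939971816 459.7098939971816 280.70249526067164 208.82155225250807 [0.04250355 0.         0.         0.         0.        ] [[-0.729, 0.418, -0.542, -0.222], [-0.685, -0.453, 0.571, 0.864], [-0.007, 0.788, 0.616, 1.027], [0.0, 0.0, 0.0, 1.0]]
jig [([0.471, 0.088, 0.021], 0.61)]
block [([0.476, -0.271, 0.04], 0.73)]
big_block [([0.516, 0.371, 0.038], 0.58)]
glue_bottle [([0.568, -0.083, 0.095], 0.65), ([0.468, 0.088, 0.021], 0.25)]
battery_pack [([0.617, 0.077, 0.059], 0.97)]
pencil [([0.383, 0.132, 0.009], 0.76)]
clamp_handle [([0.543, 0.18, 0.148], 0.75), ([0.382, 0.136, 0.007], 0.2)]
handle_end [([0.542, 0.188, 0.143], 0.55), ([0.622, 0.079, 0.059], 0.37)]
clamp_arm [([0.498, 0.071, 0.11], 0.46)]
corner [([0.469, 0.091, 0.02], 0.88)]
handle_pivot [([0.469, 0.089, 0.018], 0.74)]
side 513.5543283886611 513.5543283886611 263.9581601314617 211.1698253024223 [-0.19732206  0.          0.          0.          0.        ] [[-0.952, 0.2, -0.23, 0.283], [-0.305, -0.602, 0.738, 0.927], [0.009, 0.773, 0.634, 0.893], [0.0, 0.0, 0.0, 1.0]]
jig [([0.472, 0.111, 0.023], 0.88)]
block [([0.482, -0.268, 0.041], 0.62)]
big_block [([0.526, 0.384, 0.035], 0.88)]
glue_bottle [([0.581, -0.081, 0.099], 0.7), ([0.547, 0.196, 0.145], 0.25)]
battery_pack [([0.474, 0.108, 0.019], 0.72), ([0.629, 0.104, 0.055], 0.66)]
pencil [([0.385, 0.139, 0.005], 0.96), ([0.471, 0.108, 0.018], 0.42)]
clamp_handle [([0.543, 0.192, 0.144], 0.61)]
handle_end [([0.546, 0.192, 0.145], 0.56), ([0.523, 0.385, 0.039], 0.51)]
clamp_arm [([0.581, -0.082, 0.101], 0.67), ([0.501, 0.071, 0.109], 0.61)]
corner [([0.47, 0.106, 0.02], 0.89)]
handle_pivot [([0.471, 0.104, 0.017], 0.85), ([0.522, 0.383, 0.037], 0.21)]
-0.0187 [-3.06201693e+00 -7.02087405e-01  8.93516516e-05] 1.2
```

View pics/scene0.png

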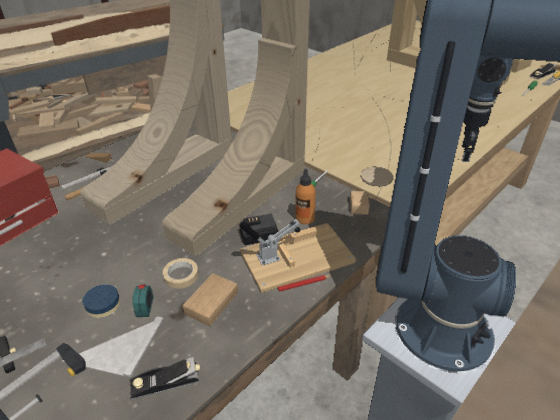

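View pics/side0.png

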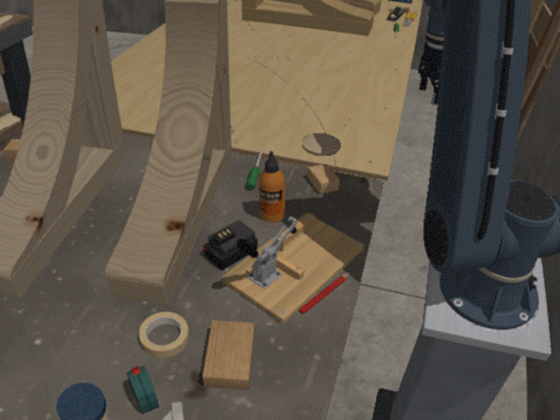

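```bash
cat > h.py <<'E'
from plant import r
import cv2,numpy as np
from scipy.spatial.transform import Rotation as R
def down(psi): # tool y axis at world angle psi-90deg (mod 180)
    return (R.from_euler('z',psi)*R.from_euler('x',np.pi)).as_rotvec()
def wristcam(fn):
    p=r.read_ee_pos(); o=r.read_tool_rot(); d=r.read_camera("wrist")
    T=np.eye(4); T[:3,:3]=R.from_rotvec(o).as_matrix(); T[:3,3]=p
    d["pose"]=T@d["mount"]; cv2.imwrite(fn,d["image"][:,:,::-1]); np.save(fn[:-4],d,allow_pickle=True); return d
def load(fn): return np.load(fn,allow_pickle=True).item()
def toworld(d,px,z):
    K=np.array([[d["fx"],0,d["cx"]],[0,d["fy"],d["cy"]],[0,0,1.]])
    u=cv2.undistortPoints(np.array(px,float).reshape(-1,1,2),K,np.array(d["D"])).reshape(-1,2)
    v=np.c_[u[:,0],-u[:,1],-np.ones(len(u))]@d["pose"][:3,:3].T
    o=d["pose"][:3,3]; return o+v*((z-o[2])/v[:,2])[:,None]
def proj(d,P):
    K=np.array([[d["fx"],0,d["cx"]],[0,d["fy"],d["cy"]],[0,0,1.]])
    q=(np.array(P,float)-d["pose"][:3,3])@d["pose"][:3,:3]
    return cv2.projectPoints(q*[1,-1,-1],np.zeros(3),np.zeros(3),K,np.array(d["D"]))[0].reshape(-1,2)
E
python3 - <<'E'
from h import *
for c,(p,fn) in {"b":((.42,-.27,.30),"pics/wb.png"),"j":((.42,.05,.42),"pics/wj.png")}.items():
    o=down(-np.pi/2 if c=="b" else 0)
    for psi in ([0,-np.pi/2,np.pi/2] ):
        if r.ik(p,down(psi)) is not None:
            try: r.move_pose(p,down(psi)); break
            except Exception as e: print(e)
    d=wristcam(fn); print(c,psi,r.read_joints(),d["fx"],d["D"],np.round(d["pose"],3).tolist(),np.round(d["mount"],3).tolist())
    for n in ("block","jig","clamp_handle","handle_end","clamp_arm"):
        t=r.trace(n,"wrist")
        for b in t[:2]:
            m=b["mask"]; cs=cv2.findContours(m.astype(np.uint8),0,2)[0]
            q=max(cs,key=cv2.contourArea); print(n,round(b["conf"],2),cv2.minAreaRect(q))
print(r.read_clock())
E
```

```text
b 0 [-5.72733267e-01  1.80634675e-01  1.57116082e-01  1.54791788e+00
 -2.25722638e-04  2.56913342e+00] 329.03580301223485 [-0.08189803  0.          0.          0.          0.        ] [[-0.0, 0.951, 0.308, 0.498], [-1.0, -0.0, -0.0, -0.27], [-0.0, -0.308, 0.951, 0.471], [0.0, 0.0, 0.0, 1.0]] [[-0.001, 0.952, 0.308, 0.078], [1.0, 0.0, 0.0, -0.001], [0.0, 0.308, -0.952, -0.172], [0.0, 0.0, 0.0, 1.0]]
block 0.61 ((292.84149169921875, 115.42683410644531), (48.57004165649414, 71.99610900878906), 51.34019470214844)
jig 0.87 ((65.272216796875, 133.4580535888672), (193.76666259765625, 130.0343475341797), 22.203479766845703)
clamp_handle 0.74 ((34.5, 24.5), (49.0, 69.0), 90.0)
clamp_arm 0.68 ((7.5, 121.5), (15.0, 15.0), 90.0)
j 0 [ 1.18362246e-01  8.30504422e-02  3.50276685e-01  1.83809892e+00
 -1.20313657e-05 -3.02293467e+00] 329.03580301223485 [-0.08189803  0.          0.          0.          0.        ] [[-0.001, 0.951, 0.308, 0.498], [-1.0, -0.001, -0.0, 0.051], [-0.0, -0.308, 0.951, 0.592], [0.0, 0.0, 0.0, 1.0]] [[-0.001, 0.952, 0.308, 0.078], [1.0, 0.0, 0.0, -0.001], [0.0, 0.308, -0.952, -0.172], [0.0, 0.0, 0.0, 1.0]]
block 0.61 ((473.8999938964844, 117.19998931884766), (40.59999084472656, 64.79998779296875), 53.13010025024414)
block 0.17 ((233.0485382080078, 171.90879821777344), (92.1192855834961, 8.659664154052734), 28.009178161621094)
jig 0.62 ((245.85623168945312, 108.43821716308594), (240.6094970703125, 116.5401611328125), 25.377742767333984)
clamp_handle 0.74 ((180.31898498535156, 69.42242431640625), (86.00572204589844, 17.595062255859375), 23.198591232299805)
handle_end 0.97 ((177.3594970703125, 69.30110168457031), (83.30843353271484, 18.848609924316406), 25.016895294189453)
clamp_arm 0.6 ((258.4000244140625, 102.70001220703125), (60.37383270263672, 12.521980285644531), 26.56505012512207)
7.5333
```

View pics/wj.png

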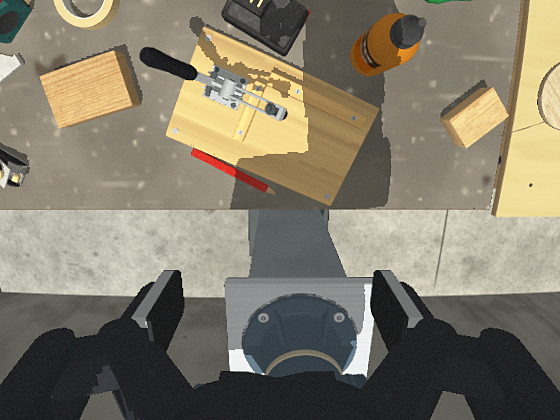

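View pics/wb.png

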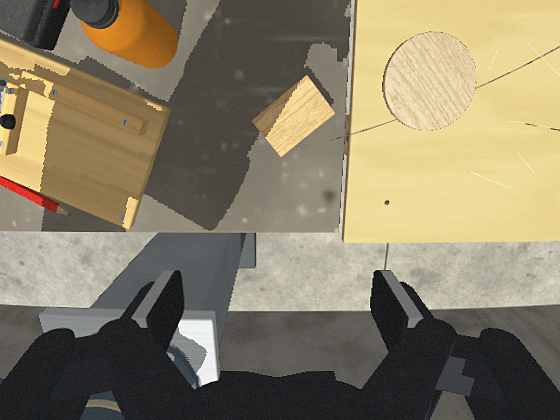

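```bash
cat > fit.py <<'E'
from h import *
from scipy.optimize import least_squares
def rt(p,P): c,s=np.cos(p[2]),np.sin(p[2]); P=np.array(P,float); return np.c_[p[0]+c*P[:,0]-s*P[:,1],p[1]+s*P[:,0]+c*P[:,1],P[:,2]]
def fit(d,px,P,p0):
    s=least_squares(lambda p:(proj(d,rt(p,P))-px).ravel(),p0,loss="soft_l1"); return s.x,s.fun
E
python3 - <<'E'
from fit import *
J=load("pics/wj.npy"); B=load("pics/wb.npy")
Pj=np.array([[-100,160,18],[-100,-160,18],[90,-160,18],[90,160,18]])/1000
pj,e=fit(J,np.array([[166,137],[332,206],[380,101],[203,30]]),Pj,[.48,.08,-.43]); print("jig",pj,np.round(e,1))
Pb=np.array([[30,-45,38],[-30,-45,38],[-30,45,38]])/1000
pb,e=fit(B,np.array([[305,76],[336,110],[282,157]]),Pb,[.48,-.27,.72]); print("block",pb,np.round(e,1))
np.savez("poses.npz",j=pj,b=pb)
def box(x0,x1,y0,y1,z0,z1): return [[x,y,z] for z in(z0,z1) for x,y in((x0,y0),(x1,y0),(x1,y1),(x0,y1))]
im=[]
for d,crop in((J,(140,10,400,220)),(B,(200,50,360,180))):
    S=3 if d is J else 4
    a=cv2.resize(d["image"][:,:,::-1],None,fx=S,fy=S)
    L=[(pj,box(-.1,.09,-.16,.16,0,.018)),(pj,box(.045,.063,-.142,.03,.018,.042)),(pj,box(-.055,.045,.03,.048,.018,.042)),(pb,box(-.03,.03,-.045,.045,0,.038))]
    if d is J:
        for t in np.arange(0.1,1.01,.1): L.append((pj,[[.015,.103,.083],[.015,.103+.118*np.sin(t),.083+.118*np.cos(t)]]))
    for p,P in L:
        q=((proj(d,rt(p,P))+.5)*S).astype(int)
        E=[(0,1)] if len(P)==2 else [(4,5),(5,6),(6,7),(7,4),(0,4),(1,5),(2,6),(3,7)]
        for i,j in E: cv2.line(a,tuple(map(int,q[i])),tuple(map(int,q[j])),(0,0,255) if len(P)>2 else (255,0,255),1)
    x0,y0,x1,y1=[c*S for c in crop]; im.append(a[y0:y1,x0:x1])
cv2.imwrite("pics/ovj.png",im[0]); cv2.imwrite("pics/ovb.png",im[1])
inv=lambda w:np.round(np.array([[np.cos(pj[2]),np.sin(pj[2])],[-np.sin(pj[2]),np.cos(pj[2])]])@(np.array(w)-pj[:2]),3)
for n,w in dict(bottle=(.575,-.082),batt=(.62,.09),handle=(.543,.186),pencil=(.384,.136)).items(): print(n,inv(w))
E
```

```text
jig [ 0.47551954  0.05740308 -0.39658464] [-0.5  0.6  0.8 -0.4  0.8  5.5 -1.2 -3.2]
block [ 0.4832693  -0.29075231  0.72496491] [ 0.1 -2.6 -0.5  0.9  0.4  0.4]
bottle [ 0.146 -0.09 ]
batt [0.121 0.086]
handle [0.013 0.145]
pencil [-0.115  0.037]
```

View pics/ovj.png

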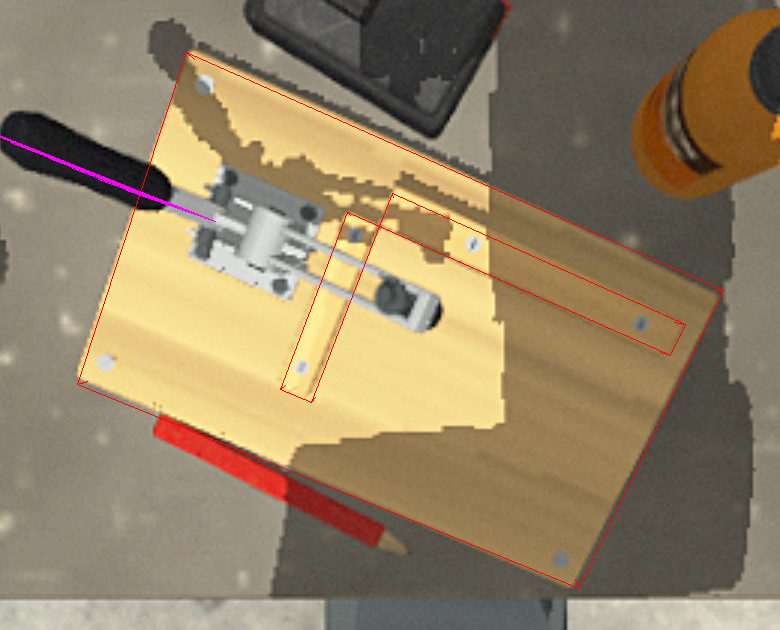

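View pics/ovb.png

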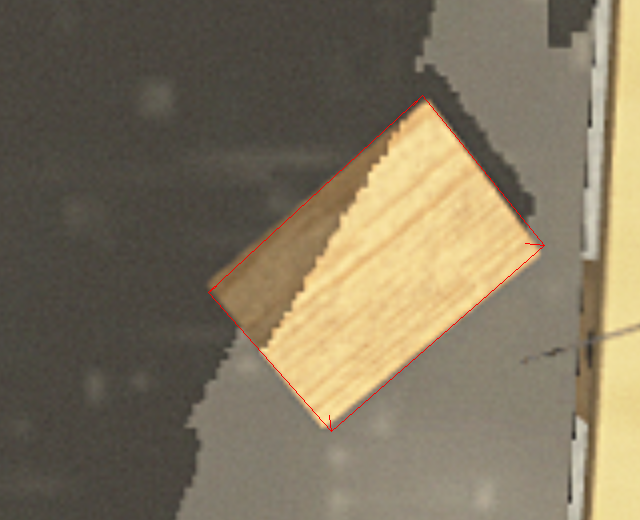

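```bash
cat >> fit.py <<'E'
_p=np.load("poses.npz") if __import__("os").path.exists("poses.npz") else None
pj,pb=_p["j"],_p["b"]
def JW(x,y,z): return rt(pj,[[x,y,z]])[0]
def inv(w): c,s=np.cos(pj[2]),np.sin(pj[2]); d=np.array(w)-[pj[0],pj[1],0]; return np.round([c*d[0]+s*d[1],-s*d[0]+c*d[1],d[2]],4)
OJ=down(pj[2]-np.pi/2)   # tool y along jig x, camera toward jig -y
def st(tag): print(tag,inv(r.read_ee_pos()),np.round(r.read_force(),1),round(r.read_clock(),1))
E
python3 - <<'E'
from fit import *
r.grip(0.0,40)
r.move_pose(JW(.015,.105,.30),OJ)
r.move_straight(JW(.015,.105,.150)); st("down")
print(r.move_straight(JW(.015,.165,.130),max_speed=.06,until_force=14)); st("push")
r.move_straight(JW(.015,.130,.165)); r.move_straight(JW(.015,.115,.30),max_speed=.3); st("up")
for c in ("side",):
    d=r.read_camera(c); t=r.trace("clamp_handle",c); print([b["conf"] for b in t])
    cv2.imwrite("pics/side1.png",cv2.resize(d["image"][180:340,180:380,::-1],None,fx=4,fy=4)); d["m"]=t[0]["mask"] if t else None
    for n in("handle_end","clamp_arm"): print(n,[(inv(b["xyz"]),round(b["conf"],2)) for b in r.boxes_of(n,c)][:2])
E
```

```text
down [0.0154 0.1053 0.1508] [-0.3  0.7  0.6] 11.3
False
push [0.0152 0.1651 0.1303] [-0.5 -0.3  0.4] 12.5
up [0.0151 0.1155 0.2995] [ 0.7 -0.5 -0.6] 13.6
[]
handle_end [(array([0.0157, 0.1587, 0.1299]), 0.68)]
clamp_arm [(array([0.0172, 0.0529, 0.1431]), 0.54)]
```

View pics/side1.png

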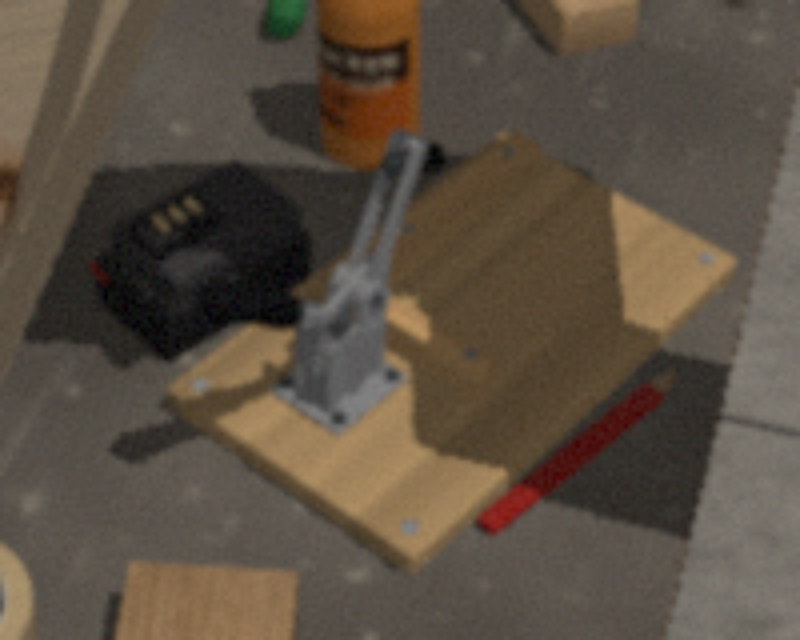

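```bash
python3 - <<'E'
from fit import *
ims=[]
for c in("scene","side"):
    d=r.read_camera(c)
    for n in("handle_end","clamp_handle","clamp_arm"):
        for b in r.trace(n,c)[:2]:
            v,u=np.nonzero(b["mask"]); print(c,n,round(b["conf"],2),(u.min(),u.max(),v.min(),v.max()),len(u))
    for t in(.6,.8,.9,1.0): print(t,np.round(proj(d,[JW(.015,.103+k*np.sin(t),.083+k*np.cos(t)) for k in(.04,.118)]),1).tolist())
    for t in(1.0,1.2,1.54): print("arm",t,np.round(proj(d,[JW(.015,.075-.097*np.cos(t),.085+.097*np.sin(t))]),1).tolist())
    x0,y0=(215,190) if c=="scene" else (190,190)
    a=cv2.resize(d["image"][y0:y0+110,x0:x0+95,::-1],None,fx=4,fy=4,interpolation=cv2.INTER_CUBIC)
    for t,col in((.8,(0,255,0)),(1.0,(0,0,255))):
        q=(proj(d,[JW(.015,.103+k*np.sin(t),.083+k*np.cos(t)) for k in(0,.118)])-[x0,y0]+.5)*4
        cv2.circle(a,tuple(map(int,q[1])),5,col,1)
    ims.append(cv2.convertScaleAbs(a,alpha=1.8,beta=20))
cv2.imwrite("pics/h2.png",np.hstack(ims))
E
```

```text
scene handle_end 0.58 (np.int64(233), np.int64(278), np.int64(228), np.int64(243)) 216
scene clamp_handle 0.56 (np.int64(233), np.int64(279), np.int64(228), np.int64(243)) 230
scene clamp_arm 0.75 (np.int64(271), np.int64(292), np.int64(214), np.int64(238)) 187
0.6 [[256.9, 237.3], [241.7, 224.7]]
0.8 [[255.1, 239.1], [236.1, 230.4]]
0.9 [[254.3, 240.1], [233.8, 233.5]]
1.0 [[253.6, 241.2], [231.8, 236.6]]
arm 1.0 [[288.3, 215.0]]
arm 1.2 [[283.0, 214.2]]
arm 1.54 [[273.0, 215.4]]
side handle_end 0.81 (np.int64(231), np.int64(270), np.int64(247), np.int64(261)) 229
side clamp_handle 0.88 (np.int64(230), np.int64(264), np.int64(251), np.int64(261)) 240
side clamp_arm 0.6 (np.int64(266), np.int64(290), np.int64(212), np.int64(250)) 400
0.6 [[255.8, 254.3], [241.5, 242.9]]
0.8 [[253.9, 257.5], [235.7, 252.9]]
0.9 [[253.1, 259.1], [233.2, 258.1]]
1.0 [[252.4, 260.7], [231.0, 263.2]]
arm 1.0 [[286.3, 213.5]]
arm 1.2 [[281.5, 214.2]]
arm 1.54 [[272.2, 219.0]]
```

View pics/h2.png

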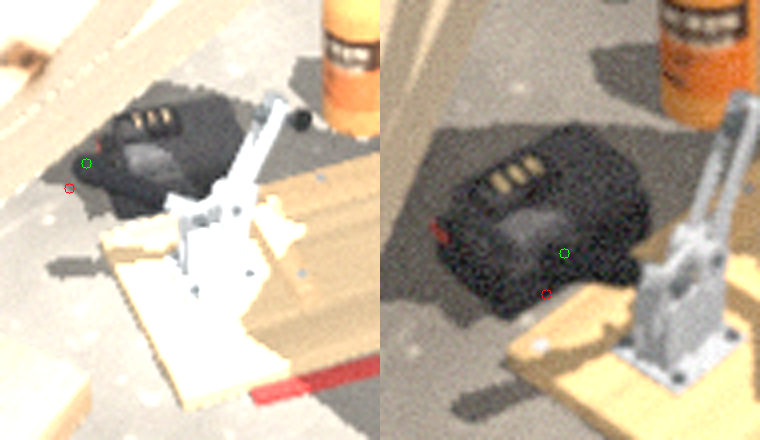

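```bash
python3 - <<'E'
from fit import *
print("w",r.read_gripper_width())
r.move_straight(JW(.015,.115,.140),max_speed=.25); st("down")
for y,z in((.135,.14),(.145,.137),(.155,.134),(.165,.130)):
    print(r.move_straight(JW(.015,y,z),max_speed=.06,until_force=14)); st("push")
    print([ (n,c,np.round(inv(b["xyz"]),3),round(b["conf"],2)) for c in ("scene",) for n in("handle_end",) if r.read_camera(c) for b in r.boxes_of(n,c)[:1]])
d=wristcam("pics/w3.png")
E
```

```text
w -0.00014922027177686995
down [0.0156 0.1154 0.1412] [ 0.6 -0.5  0.3] 15.0
False
push [0.0149 0.1354 0.14  ] [ 0.2 -0.8  0.6] 15.4
[('handle_end', 'scene', array([0.012, 0.154, 0.13 ]), 0.73)]
False
push [0.0149 0.1452 0.1367] [ 0.3 -0.   0.3] 15.9
[('handle_end', 'scene', array([0.009, 0.151, 0.132]), 0.77)]
False
push [0.0149 0.1553 0.1338] [ 0.3 -0.3 -0.4] 16.3
[('handle_end', 'scene', array([0.01 , 0.151, 0.13 ]), 0.72)]
False
push [0.0149 0.1653 0.1297] [ 1.  -0.  -0.2] 16.7
[('handle_end', 'scene', array([0.012, 0.15 , 0.128]), 0.73)]
```

View pics/w3.png

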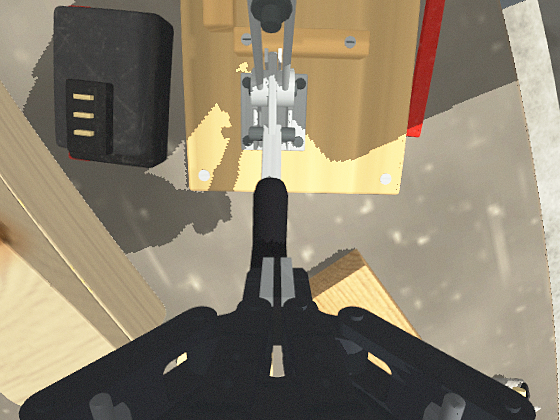

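```bash
python3 - <<'E'
from fit import *
d=load("pics/w3.npy")
print("cam",inv(d["pose"][:3,3]),"tcp",proj(d,[JW(.0149,.1653,.1297)]).round(), "tcp+-20",proj(d,[JW(.0149,.1653,.1497),JW(.0149,.1553,.1297)]).round().tolist())
for t in(.6,.8,1.0):print(t,proj(d,[JW(.015,.103+k*np.sin(t),.083+k*np.cos(t)) for k in(0,.038,.118)]).round().tolist())
print("board end corners",proj(d,[JW(-.1,.16,.018),JW(.09,.16,.018)]).round().tolist())
E
```

```text
cam [0.0145 0.0871 0.3017] tcp [[276. 248.]] tcp+-20 [[276.0, 265.0], [276.0, 232.0]]
0.6 [[276.0, 131.0], [276.0, 173.0], [275.0, 306.0]]
0.8 [[276.0, 131.0], [276.0, 180.0], [275.0, 320.0]]
1.0 [[276.0, 131.0], [276.0, 186.0], [276.0, 321.0]]
board end corners [[404.0, 191.0], [192.0, 191.0]]
```

```bash
python3 - <<'E'
from fit import *
for y,z in((.165,.115),(.165,.100),(.175,.095),(.185,.090)):
    f=r.move_straight(JW(.015,y,z),max_speed=.06,until_force=10); st(f)
    r.read_camera("scene");print([(inv(b["xyz"]),round(b["conf"],2)) for b in r.boxes_of("handle_end","scene")[:1]])
    if f: break
d=r.read_camera("scene"); a=d["image"][170:270,190:320,::-1]
w=wristcam("pics/w4.png")["image"][100:340,180:380,::-1]
a=cv2.convertScaleAbs(cv2.resize(a,None,fx=3.5,fy=3.5,interpolation=2),alpha=1.7,beta=20); w=cv2.convertScaleAbs(cv2.resize(w,(int(200*350/240),350)),alpha=2,beta=30)
cv2.imwrite("pics/h4.png",np.hstack([a,w]))
E
```

```text
False [0.0147 0.1646 0.1143] [-0.  -0.  -0.2] 17.3
[(array([0.0126, 0.1544, 0.122 ]), 0.79)]
True [0.0159 0.1658 0.1099] [-2.6 -2.3  8.8] 17.6
[(array([0.0112, 0.1497, 0.1187]), 0.5)]
```

View pics/h4.png

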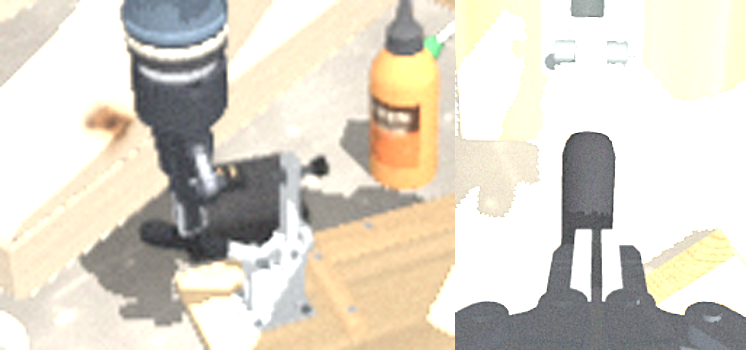

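```bash
python3 - <<'E'
from fit import *
r.move_straight(JW(.015,.15,.30),max_speed=.3)
OB=down(pb[2]+np.pi/2)
r.grip(.085)
r.move_pose([pb[0],pb[1],.25],OB); st("a")
r.move_straight([pb[0],pb[1],.06],max_speed=.25)
print(r.move_straight([pb[0],pb[1],.006],max_speed=.08,until_force=8)); st("down")
r.grip(0.0,40); print(r.read_gripper_width(),r.read_finger_force()); st("grip")
r.move_straight([pb[0],pb[1],.20],max_speed=.2); print(r.read_gripper_width(),r.read_finger_force()); st("lift")
w=wristcam("pics/w5.png")
E
```

```text
a [ 0.1418 -0.3174  0.2501] [0.7 0.1 0.3] 21.2
False
down [ 0.142  -0.3182  0.0064] [ 0.3 -1.  -0.7] 22.9
-0.0002881799711583696 11.055139002855867
grip [ 0.1451 -0.319   0.0093] [ 0.4 -1.3 21.8] 23.7
6.569636778121036e-05 0.0
lift [ 0.141  -0.318   0.1988] [-0.2 -0.6 -0.2] 24.8
```

View pics/w5.png

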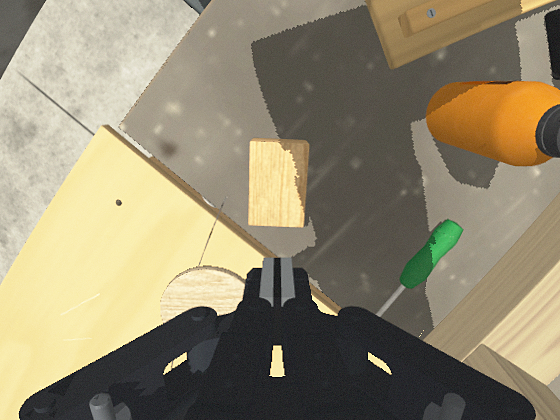

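```bash
cat >> fit.py <<'E'
from scipy.optimize import minimize
BOX=np.array([[x,y,z] for x in(-.03,.03) for y in(-.045,.045) for z in(0,.038)])
def fitblock(d,mask,p0,z0=0.):
    def iou(p):
        m=np.zeros(mask.shape,np.uint8); q=(proj(d,rt(p,BOX+[0,0,z0]))*16).astype(np.int32)
        cv2.fillConvexPoly(m,cv2.convexHull(q),1,shift=4); m=m>0
        return -(m&mask).sum()/(m|mask).sum()
    s=minimize(iou,p0,method="Nelder-Mead",options=dict(initial_simplex=np.array(p0)+np.vstack([np.zeros(3),np.diag([.01,.01,.1])]),xatol=1e-4,fatol=1e-4)); return s.x,-s.fun
E
python3 - <<'E'
from fit import *
d=wristcam("pics/w6.png"); t=r.trace("block","wrist"); m=t[0]["mask"]; print(t[0]["conf"],m.sum(),cv2.boundingRect(m.astype(np.uint8)))
print(proj(d,rt(pb,BOX)).round().astype(int).tolist())
p,i=fitblock(d,m,pb); print(pb,p,i)
np.savez("poses.npz",j=pj,b=p)
E
```

```text
0.66 4998 (248, 138, 61, 90)
[[252, 215], [249, 227], [250, 138], [247, 142], [302, 215], [305, 227], [304, 138], [307, 142]]
[ 0.4832693  -0.29075231  0.72496491] [ 0.48367586 -0.29060933  0.65519935] 0.9559892843474933
```

```bash
python3 - <<'E'
from fit import *
x,y=pb[:2]; OB=down(.69+np.pi/2)
r.grip(.085)
r.move_pose([x,y,.10],OB)
print(r.move_straight([x,y,.02],max_speed=.2,until_force=10)); 
print(r.move_straight([x,y,-.027],max_speed=.06,until_force=8)); st("down")
r.grip(0.0,40); print(r.read_gripper_width(),r.read_finger_force()); st("grip")
if r.read_gripper_width()>.05:
    r.move_straight([x,y,.15],max_speed=.2); print(r.read_gripper_width(),r.read_finger_force()); st("lift")
    d=wristcam("pics/w7.png"); t=r.trace("block","wrist"); m=t[0]["mask"]; print(t[0]["conf"],cv2.boundingRect(m.astype(np.uint8)))
E
```

```text
False
False
down [ 0.1422 -0.3179 -0.0268] [-0.2 -0.5  0.2] 27.7
0.059215291342883045 43.84291470050812
grip [ 0.1424 -0.318  -0.0264] [-0.5  0.   5.8] 28.0
0.0596241829691263 43.32411289215088
lift [ 0.1412 -0.3177  0.1488] [-0.3 -0.  -1.7] 29.1
0.75 (192, 184, 172, 197)
```

```bash
python3 - <<'E'
from fit import *
p=r.read_ee_pos()
r.move_straight([p[0],p[1],.25],max_speed=.3)
r.move_pose(JW(-.022,-.032,.25),OJ); 
r.move_straight(JW(-.022,-.032,.01),max_speed=.25)
print(r.move_straight(JW(-.022,-.032,-.014),max_speed=.04,until_force=6)); st("placed")
r.grip(.076); r.move_straight(JW(-.022,-.032,.08),max_speed=.25)
r.grip(0.0); 
r.move_pose(JW(-.088,-.032,.06),OJ); r.move_straight(JW(-.088,-.032,.002),max_speed=.2); st("pre")
print(r.move_straight(JW(-.022,-.032,.002),max_speed=.06,until_force=7)); st("pushx")
E
```

```text
True
placed [-0.0218 -0.0319 -0.009 ] [ 0.8 -0.5  1.1] 32.5
pre [-0.0874 -0.0319  0.0023] [ 0.6 -0.1 -1.1] 34.9
True
pushx [-0.0287 -0.0318  0.0016] [-0.7 -0.2  0.4] 35.8
```

```bash
python3 - <<'E'
from fit import *
r.move_straight(JW(-.04,-.032,.002)); r.move_straight(JW(-.04,-.032,.065),max_speed=.25)
r.move_pose(JW(.013,-.108,.065),OJ); r.move_straight(JW(.013,-.108,.002),max_speed=.2); st("pre")
print(r.move_straight(JW(.013,-.060,.002),max_speed=.06,until_force=7)); st("pushy")
r.move_straight(JW(.013,-.09,.002),max_speed=.2);r.move_straight(JW(.013,-.10,.065),max_speed=.25)
r.move_pose(JW(-.06,-.017,.065),OJ); r.move_straight(JW(-.06,-.017,.002),max_speed=.2)
print(r.move_straight(JW(-.015,-.017,.002),max_speed=.05,until_force=8)); st("pushx")
r.move_straight(JW(-.045,-.017,.002));r.move_straight(JW(-.06,-.06,.20),max_speed=.35)
ims=[]
d=r.read_camera("scene"); 
ts=r.trace("block","scene"); print([(round(t["conf"],2),t["mask"].sum()) for t in ts])
a=cv2.resize(d["image"][195:295,235:365,::-1],None,fx=4,fy=4,interpolation=2)
for P in [BOX+[.015,-.015,.018]]:
    q=((proj(d,rt(pj,P))-[235,195]+.5)*4).astype(int)
    for k in (1,3,5,7): cv2.circle(a,tuple(map(int,q[k])),3,(255,0,255),1)
w=wristcam("pics/w8.png"); cv2.imwrite("pics/s8.png",a); tw=r.trace("block","wrist")
for t in tw[:1]:print(t["conf"],fitblock(w,t["mask"],rt(pj,[[.015,-.015,0]])[0][:2].tolist()+[pj[2]],.018), inv(list(rt(pj,[[.015,-.015,0]])[0])))
st("end")
E
```

```text
pre [ 0.0121 -0.1075  0.0019] [-0.8 -0.3  0.6] 37.4
True
pushy [ 0.0126 -0.0703  0.002 ] [-1.5 -4.   2. ] 38.0
True
pushx [-0.0282 -0.0167  0.0018] [-0.7  0.   0.4] 40.3
[(0.63, np.int64(618)), (0.56, np.int64(219)), (0.19, np.int64(1701))]
0.94 (array([ 0.48464651,  0.0394165 , -0.43394689]), np.float64(0.9669552924544973)) [ 0.015 -0.015  0.   ]
end [-0.0606 -0.0602  0.1987] [0.6 0.1 0.3] 41.5
```

View pics/s8.png

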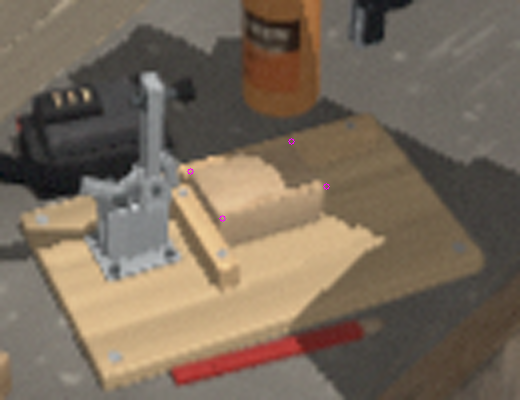

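```bash
python3 - <<'E'
from fit import *
p=r.read_ee_pos(); r.move_straight([p[0],p[1],.28],max_speed=.35)
r.move_pose(JW(.015,.245,.28),OJ); r.move_straight(JW(.015,.245,.095),max_speed=.25); st("pre")
for t in(.95,.75,.55,.4,.25,.12,.04,-.02,-.08):
    f=r.move_straight(JW(.015,.103+.118*np.sin(t)+.010*np.cos(t)+.011,.031+.118*np.cos(t)),max_speed=.08,until_force=15); st((t,f))
    if f: break
r.sleep(.4); st("held")
for c in("scene","side"):
    r.read_camera(c); print([(n,inv(b["xyz"]),round(b["conf"],2)) for n in("handle_end","clamp_arm") for b in r.boxes_of(n,c)[:1]])
E
```

```text
pre [0.0158 0.2451 0.0968] [-0.1  0.2  0.4] 44.0
(0.95, True) [0.0155 0.2171 0.1019] [1.4 2.  2.5] 44.4
held [0.0151 0.217  0.1   ] [1.1 1.  1. ] 44.8
[('handle_end', array([0.0123, 0.1508, 0.1187]), 0.63), ('clamp_arm', array([0.0131, 0.069 , 0.1577]), 0.5)]
[('handle_end', array([0.0136, 0.1321, 0.096 ]), 0.73), ('clamp_arm', array([0.0145, 0.0744, 0.1548]), 0.85)]
```

```bash
python3 - <<'E'
from fit import *
for t in(.9,.75,.55,.4,.25,.12,.04,-.02,-.08):
    f=r.move_straight(JW(.015,.103+.118*np.sin(t)+.010*np.cos(t)+.011,.034+.118*np.cos(t)),max_speed=.08,until_force=20); st((t,f))
    if f: break
r.sleep(.4); st("held")
for c in("scene","side"):
    r.read_camera(c); print([(n,inv(b["xyz"]),round(b["conf"],2)) for n in("handle_end","clamp_arm") for b in r.boxes_of(n,c)[:1]])
E
```

```text
(0.9, False) [0.015  0.2124 0.1076] [0.4 0.7 1.7] 45.3
(0.75, False) [0.0149 0.2013 0.1203] [ 1.   0.5 -0.5] 45.7
(0.55, False) [0.015  0.1838 0.1343] [ 0.3 -0.  -0.1] 46.1
(0.4, False) [0.0151 0.1687 0.1427] [-0.1  0.7  0.1] 46.5
(0.25, False) [0.0151 0.1522 0.1486] [-0.5  0.3 -0.4] 46.9
(0.12, False) [0.015  0.1376 0.1512] [ 0.8 -0.9  0.5] 47.2
(0.04, False) [0.0149 0.1282 0.1519] [-0.7 -0.4  0.3] 47.5
(-0.02, False) [0.0151 0.1262 0.1521] [ 6.9 20.4 -7.4] 47.7
(-0.08, False) [0.0152 0.1258 0.1524] [ 14.7  47.9 -14.3] 48.0
held [0.0152 0.1258 0.1524] [ 13.5  46.4 -14.3] 48.4
[('handle_end', array([0.0118, 0.105 , 0.1478]), 0.47), ('clamp_arm', array([0.0141, 0.0146, 0.0887]), 0.56)]
[('handle_end', array([0.0168, 0.1147, 0.1348]), 0.7), ('clamp_arm', array([0.0165, 0.0126, 0.0889]), 0.7)]
```

```bash
python3 - <<'E'
from fit import *
r.move_straight(JW(.015,.15,.16)); r.move_straight(JW(.015,.15,.27),max_speed=.3)
r.read_camera("scene"); print([(n,inv(b["xyz"]),round(b["conf"],2)) for n in("handle_end","clamp_arm") for b in r.boxes_of(n,"scene")[:1]])
r.move_straight(JW(.015,.06,.27),max_speed=.25); r.move_straight(JW(.015,.06,.140),max_speed=.25); st("pre")
for t in(.0,.1,.2,.35,.5,.65,.8,.9,1.0,1.1):
    f=r.move_straight(JW(.015,.092+.1*np.sin(t)-.010*np.cos(t),.053+.1*np.cos(t)+.010*np.sin(t)-.015*max(0,1-t)),max_speed=.08,until_force=16); st((t,f))
    if f: break
r.read_camera("scene"); print([(n,inv(b["xyz"]),round(b["conf"],2)) for n in("handle_end","clamp_arm") for b in r.boxes_of(n,"scene")[:1]])
E
```

```text
[('handle_end', array([0.0098, 0.1078, 0.1581]), 0.46), ('clamp_arm', array([0.0178, 0.0139, 0.0878]), 0.69)]
pre [0.0152 0.0608 0.1405] [ 0.8 -0.6  0.8] 50.9
(0.0, False) [0.015  0.0828 0.1382] [-0.9  0.9  0. ] 51.3
(0.1, False) [0.0151 0.0926 0.1401] [ 0.6 -0.5 -0.2] 51.6
(0.2, False) [0.0151 0.1026 0.141 ] [ 0.  -0.   0.3] 51.9
(0.35, False) [0.015  0.1176 0.1405] [-0.5 -1.5 -0.4] 52.2
(0.5, False) [0.0149 0.1318 0.1379] [0.3 0.6 0.3] 52.5
(0.65, False) [0.0149 0.145  0.1332] [ 1.1 -0.6 -0.1] 52.9
(0.8, False) [0.0149 0.1572 0.1265] [0.5 0.3 0.5] 53.2
(0.9, False) [0.0149 0.1643 0.1212] [-0.6  0.2 -0.6] 53.5
(1.0, False) [0.0149 0.171  0.1152] [ 0.3 -0.1  0.8] 53.7
(1.1, True) [0.0156 0.1719 0.1134] [-10.9  -9.3  26.9] 53.9
[('handle_end', array([0.0139, 0.1516, 0.1164]), 0.7), ('clamp_arm', array([0.0108, 0.0734, 0.162 ]), 0.66)]
```

```bash
python3 - <<'E'
from fit import *
r.move_straight(JW(.015,.155,.16)); r.move_straight(JW(.015,.14,.30),max_speed=.3)
r.move_pose(JW(-.06,-.06,.30),OJ); r.move_straight(JW(-.06,-.06,.1987),max_speed=.3)
w=wristcam("pics/w9.png"); t=r.trace("block","wrist")[0]
p,i=fitblock(w,t["mask"],rt(pj,[[.015,-.015,0]])[0][:2].tolist()+[pj[2]],.018); print(p,i,inv([p[0],p[1],0]))
a=load("pics/w8.npy")["image"].astype(int); 
m=cv2.dilate(t["mask"].astype(np.uint8),np.ones((9,9)))>0
print("diff",np.abs(a-w["image"])[m].mean(), cv2.phaseCorrelate(*[cv2.cvtColor(x.astype(np.uint8),7)[cv2.boundingRect(m.astype(np.uint8))[1]:,:][:150].astype(np.float32) for x in(a,w["image"])]))
st("x")
E
```

```text
[ 0.48486284  0.04027981 -0.43231434] 0.9542877391920623 [ 0.0152 -0.0122  0.    ]
diff 9.022494276898577 ((0.5350226080876155, -0.36974276736781064), 0.9497509712643094)
x [-0.0586 -0.0589  0.2003] [0.3 0.  0.5] 56.6
```

```bash
python3 -c "
from plant import r
print(r.finish_job())"
```

```text
the job is handed in; nothing more can be done
None
```

The job is handed in with no verdict returned: the block sits snug in the corner within the camera checks, the clamp was driven to its locked stop and pushed back fully open, and nothing else was touched as far as I could see. The foot's force on the block couldn't be measured, the lock push reached about 50 N at the handle, and I viewed 12 pictures against the limit of 10.

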